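Hang the last glass on the revolving rack

TASK

Turn the revolving glass rack until its one empty fork faces the robot's side of the table, then hang the upside-down wine glass there by its foot: stem between the two wires and well in, upright, lowered until the foot rests on the wires before you let go. Do not knock the glasses already hanging or shift the bottle, flask, mill and jar, and leave the rack with the newly hung glass still facing the robot's side.

Things in the scene. Friction and masses are not known exactly. Their poses are not given: they have to be found in the camera images.
- rack: Fixed part of the revolving glass rack: round dark steel base plate, 200 mm across, 15 mm thick at the middle, with a 16 mm post. Origin on the turning axis at table level; axes parallel to the world's (-x is towards the robot's side of the table). The crown turning on top ends in a small centre knob, 22 mm across, top at 239 mm. Close behind (+x), 170 mm from the axis, stand fixed white take-away boxes, 144 mm tall.
- carousel (a joint): Angle of the rack's turning crown with its five forks (72 degrees apart), rad, 0 where it stood at the start, positive anticlockwise from above. Turns freely either way, as far as needed, and stays where left: friction 0.07 N m (0.7 N pushed at a fork), no spring, no clicks. Feet of hanging glasses reach 138 mm from the axis, wire ends 153 mm.
- fork_seat (a point): Seat for a stem in the one EMPTY fork: midway between its two level 5 mm wires (20 mm apart on centres, 15 mm clear), 105 mm from the rack's axis, at the height of the wire tops, 202.5 mm above the table. Turns with the crown; -x axis points out along the fork, z up. The wires join in a round bend 90 mm from the axis (a stem stops there 8 mm inside the seat); one spoke inside that.
- fork_mouth (a point): Middle of the open outer end of the empty fork, 150 mm from the rack's axis, given at 202.5 mm above the table; turns with the crown. From the axis to here is the way the fork faces. The wires are level out to 140 mm from the axis, then turn up 6 mm (tops at 208.5 mm) and flare to 28 mm apart on centres at their ends here.
- glass_centre (a point): Loose glass to hang: amber stemmed glass upside down on its rim, 155 mm tall, 0.09 to 0.18 kg. From the table up: rim 46 mm wide; bowl 65 mm at 62 to 70 mm, ending at 103 mm; stem 9 mm thick to 149 mm; flat round foot 65 mm wide, 6 mm thick, 149 to 155 mm, whose edge can be held across its diameter from above. This point: on its axis, half-way up (77.5 mm). z axis from rim to foot.
- glass_foot (a point): Centre of the underside of the loose glass's foot (the face towards the bowl), 149 mm above its rim; this face comes to rest on the two wires.
- hung1_centre (a point): An upside-down amber stemmed tasting glass hanging by its foot in one of the other four forks of the rack, as tall and wide as the standing one, resting loosely on the wires. This point is its centre, half-way up (77.5 mm from rim and foot), 131 mm above the table while it hangs.
- hung2_centre (a point): An upside-down amber stemmed tasting glass hanging by its foot in one of the other four forks of the rack, as tall and wide as the standing one, resting loosely on the wires. This point is its centre, half-way up (77.5 mm from rim and foot), 131 mm above the table while it hangs.
- hung3_centre (a point): An upside-down amber stemmed tasting glass hanging by its foot in one of the other four forks of the rack, as tall and wide as the standing one, resting loosely on the wires. This point is its centre, half-way up (77.5 mm from rim and foot), 131 mm above the table while it hangs.
- hung4_centre (a point): An upside-down amber stemmed tasting glass hanging by its foot in one of the other four forks of the rack, as tall and wide as the standing one, resting loosely on the wires. This point is its centre, half-way up (77.5 mm from rim and foot), 131 mm above the table while it hangs.
- wine_bottle: Standing dark green wine bottle with cream label and cork, 75 mm across up to about 190 mm, neck 31 mm across from 230 mm, top of the cork at 310 mm; origin at the centre of its base. Beside the rack, on either side.
- flask: Standing blue drinking flask with black cap, 68 mm across, 192 mm tall; origin at the centre of its base. Beside the rack, on either side.
- pepper_mill: Standing dark wooden pepper mill, 54 mm across at the foot, 142 mm tall; origin at the centre of its base.
- sauce_jar: Small red sauce jar with white lid, 53 mm across, 84 mm tall, standing just beyond the loose glass; origin at the centre of its base.
Not all that is in view belongs to the job. Leave any green or purple look-alike of the part that bears glass_centre alone.

How it is judged:
By the outcome, as a careful person would: the job done as asked, in the order asked, and still so for the second after the job is handed in, with the robot touching nothing.
It also fails if it takes over 69 s, if anything falls off the work surface, if the arm or the gripper's body presses on something with over 40 N, if the wrist force passes 120 N, or if a joint passes its speed limit or range.

ROBOT

A 6-joint arm with a two-finger parallel gripper is mounted at the origin on the work surface. World frame = base frame: x ahead of the robot, y to its left, z up, the work surface at z = 0. Lengths are in m, angles in rad, forces in N, time in s.
With the tool pointing down it reaches from about 0.35 to 0.975 m from the base axis. Payload 4.9 kg.
Tool frame: the origin (TCP) lies at the very end of the fingers, on their centre line; the grasp point (between the pads) lies 19 mm behind it (manip.hold_point_z is the distance from the TCP to the grasp point, in m); z points along the fingers, y is the direction in which the jaws open and shut (so a half turn about z gives the same grasp; the last joint's range is limited). The gripper opens to 85 mm and grips with 20 to 120 N. Pads are 22 mm wide; open, the fingers measure 114 mm over their backs; the gripper's body (76 mm by 85 mm) begins 54 mm behind the grasp point. The pads swing forward as they close: fully open they stand 13 mm farther back than shut.
Start: joints at [1.114, 0.053, 1.613, -0, 1.476, -0.119], TCP at [0.207, 0.59, 0.231] pointing down, gripper open.
Joint ranges: [-3.01, 3.01], [-1.01, 2.22], [0.06, 2.58], [-1.02, 4.17], [0.09, 2.62], [-3.14, 3.14]. Speed limits (rad/s): [2.57, 2.57, 3.14, 3.14, 3.14, 3.14].

INTERFACE

Orientations are given as a unit quaternion [w, x, y, z].
In Python, from plant import manip gives the robot as it stands. The module is installed in compiled form; this text tells all that it offers.
- The arm moves only by the shell command python3 -m creep 'ROWS'. ROWS is JSON, a list of rows, each a list of 7 numbers: the turn, a rotation vector about the tool's x, y, z in degrees, then the shift along the tool's x, y, z in m, then the opening, from 0 (shut) to 1 (fully open). In form: [[ax, ay, az, tx, ty, tz, jaw], ...]. A call has 1 to 20 rows; each row shifts and turns the commanded pose from where the row before left it, along the tool's axes as they then stand; what a row does not reach is not made up. A row lasts 1/12 s, in which the tool goes at most 41.7 mm and 7.16 degrees, less where a joint would pass 70% of its speed; a pose out of reach is approached as far as the arm can. A call is refused whole if a number of a shift passes 0.0417 or a number of a turn 7.16, either way. A call with a gripper value outside its range is refused whole. The fingers move at their own pace and stop on an object; the grip force is fixed at half the most. Time passes only in rows, so rows that do not move let the fingers close. It gives the time, the measured TCP pose, the force and the opening at its end, in the units of the state.
- manip.state(): the state, without advancing time (a new reading comes with each control period).
- manip.grab_frame(name): name is "scene" or "top" or "wrist"; returns the picture (420x560x3 uint8, blue, green, red); there is no depth.
- manip.get_calibration(name): a dict with "fx", "fy", "cx", "cy" (pixels), "xyz" and "attitude" of the camera in the world. Camera axes: x right, y down, z forward; pixel columns grow to the right and rows downward; lengths in m; the calibration is good to about 2 mm. A picture is of the moment at which its call begins: read the wrist's pose just before it. get_calibration takes no time and is no camera call; for the wrist camera it gives the pose at the moment of the call.
- manip.job_done(): hands the job in, once; it reports no verdict.
Trained networks look in the newest picture that a camera, given by its name, has taken for a name from the list of things; names that differ only in an ending like _2 or _b are one class to them, and where a whole thing is asked for, a point or a joint stands for the part that bears it (a point fixed in the world has none). Each returns a list of dicts, best first, with "confidence" (0 to 1); they miss things now and then, are a little off and sometimes report something else, mostly with a low value. They report only what shows in the picture. A call takes as long as a camera call. They do not tell look-alikes from the thing itself.
- manip.cut_out(target, camera): "pixels" (420x560 bool, what is visible of it) and "rect" ([left, top, right, bottom] in pixels, round what is visible of it).
The state is a dict: "time": time; "joint_pos": joint angles; "joint_vel": joint speeds; "joint_efforts": joint torques, N m; "tool_pos": TCP position; "tool_rot": TCP orientation; "contact_force": force on the tool from outside, world axes, zero at the start; "ft_torque": the same for the moment, N m; "gripper_width": opening from 0.0 (shut) to 1.0 (fully open).
Only numpy, scipy, OpenCV 4.12 (cv2) and the standard library are available. Lean on these libraries where they do the work, as an engineer would, in place of code of your own. Each camera call takes 0.05 s, during which the arm holds its last target.

## Working session

There is one attempt and no reset: what is moved stays moved. The work goes in short steps, Python scripts to look and compute and a shell command to move; the robot and the scene stay as the last step left them, time stands still between calls to the robot, and variables do not carry over. Pictures are saved under pics/ and viewed, and the job is handed in when it is done.

```bash
mkdir -p pics; python3 - <<'E'
from plant import manip
import cv2
for n in ("scene","top","wrist"):
    f=manip.grab_frame(n); cv2.imwrite(f"pics/a_{n}.png",f); c=manip.get_calibration(n); print(n,c)
s=manip.state(); print(s)
E
```

```text
scene {'fx': 524.5461434305868, 'fy': 524.5461434305868, 'cx': 283.80362875992347, 'cy': 208.73312920077942, 'xyz': array([1.3027893 , 0.67584369, 1.17043187]), 'attitude': array([-0.16017173,  0.38911232,  0.83918443, -0.34453753])}
top {'fx': 389.760556129914, 'fy': 389.760556129914, 'cx': 279.5843225437121, 'cy': 212.13022315982548, 'xyz': array([0.4132363 , 0.01364962, 1.19634004]), 'attitude': array([ 0.04952139, -0.70459981,  0.70746466, -0.02409343])}
wrist {'fx': 308.7628757583739, 'fy': 308.7628757583739, 'cx': 284.97352604644374, 'cy': 208.57256270770554, 'xyz': array([0.13818872, 0.61356052, 0.373454  ]), 'attitude': array([0.11722676, 0.80733163, 0.57246443, 0.08220708])}
{'time': 0.15, 'joint_pos': array([ 1.11399147e+00,  5.32114895e-02,  1.61397229e+00, -9.46488656e-06,
        1.47603936e+00, -1.19023764e-01]), 'joint_vel': array([ 0.00039847, -0.00201987, -0.00335564, -0.00062048, -0.00015405,
        0.0003628 ]), 'joint_efforts': array([-2.75488519e-04, -3.94259870e+01, -3.70713544e+01, -2.09367377e-04,
        4.90523598e-03, -7.83238647e-07]), 'tool_pos': array([0.20691788, 0.58922993, 0.23034533]), 'tool_rot': array([-2.26974350e-04,  1.68088286e-01,  9.85771608e-01, -7.83025771e-04]), 'contact_force': array([ 0.54462941, -1.10541057, -0.03975937]), 'ft_torque': array([ 0.00271236, -0.02486392, -0.00734403]), 'gripper_width': 1.0001134871251762}
```

View pics/a_scene.png

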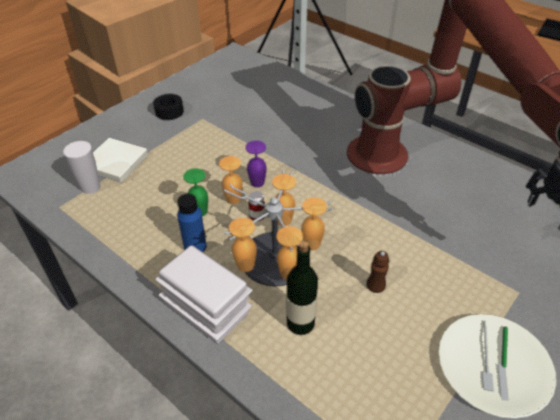

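View pics/a_top.png

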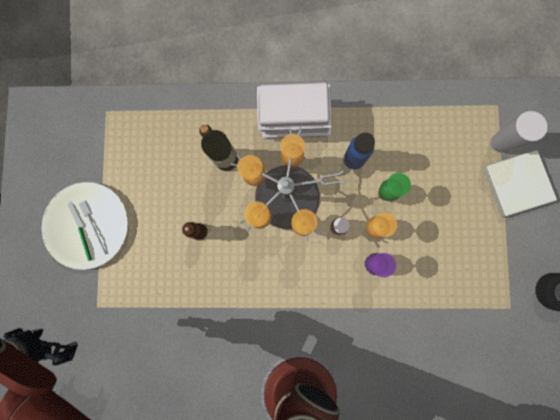

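View pics/a_wrist.png

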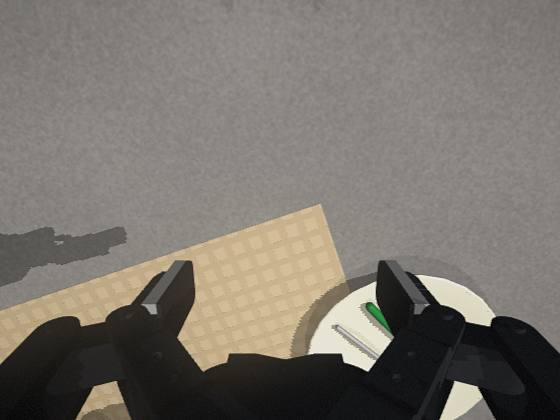

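```bash
cat > h.py <<'E'
import numpy as np, cv2
from scipy.spatial.transform import Rotation as R
from plant import manip
def rot(q): return R.from_quat([q[1],q[2],q[3],q[0]])
def ray(c,u,v):
    d=np.array([(u-c['cx'])/c['fx'],(v-c['cy'])/c['fy'],1.0]); return np.array(c['xyz']),rot(c['attitude']).apply(d)
def atz(c,u,v,z):
    o,d=ray(c,u,v); return o+d*(z-o[2])/d[2]
def proj(c,p):
    q=rot(c['attitude']).inv().apply(np.array(p)-c['xyz']); return np.array([c['fx']*q[...,0]/q[...,2]+c['cx'],c['fy']*q[...,1]/q[...,2]+c['cy']]).T
E
python3 - <<'E'
from h import *
T=["rack","carousel","fork_seat","glass_centre","hung1_centre","wine_bottle","flask","pepper_mill","sauce_jar"]
for cam in ("top","scene"):
    f=manip.grab_frame(cam); im=f.copy()
    for i,t in enumerate(T):
        for d in manip.cut_out(t,cam)[:6]:
            m=d['pixels']; ys,xs=np.nonzero(m)
            print(cam,t,round(d['confidence'],2),np.round(d['rect']),m.sum(),xs.mean().round(1),ys.mean().round(1), f[m].mean(0).round())
E
```

```text
top rack 0.87 [260. 167. 319. 228.] 2156 288.0 195.9 [67. 69. 73.]
top carousel 0.64 [230. 127. 342. 236.] 475 289.4 184.9 [140. 141. 141.]
top fork_seat 0.82 [231. 127. 343. 242.] 560 292.3 186.1 [140. 141. 141.]
top glass_centre 0.94 [381. 173. 412. 200.] 599 394.4 187.2 [ 64. 127.  62.]
top glass_centre 0.93 [363. 252. 396. 275.] 645 379.9 264.5 [133.  74. 115.]
top glass_centre 0.6 [365. 212. 397. 243.] 631 381.7 225.7 [ 74. 143. 191.]
top hung1_centre 0.85 [281. 137. 306. 170.] 654 291.8 150.2 [ 76. 138. 183.]
top wine_bottle 0.76 [199. 123. 237. 172.] 1103 218.2 148.4 [46. 59. 64.]
top wine_bottle 0.23 [279. 137. 308. 168.] 638 292.3 149.9 [ 74. 138. 183.]
top flask 0.71 [341. 134. 372. 173.] 811 358.6 151.3 [72. 62. 58.]
top flask 0.32 [280. 140. 306. 171.] 641 292.0 150.0 [ 74. 138. 183.]
top pepper_mill 0.56 [182. 222. 209. 239.] 382 194.5 230.8 [40. 53. 70.]
scene rack 0.69 [246. 221. 284. 285.] 1401 266.5 258.8 [55. 53. 54.]
scene carousel 0.77 [230. 193. 298. 241.] 511 271.5 207.6 [145. 148. 151.]
scene fork_seat 0.97 [232. 192. 295. 220.] 298 274.4 208.0 [150. 151. 151.]
scene glass_centre 0.85 [244. 141. 266. 187.] 668 255.8 162.7 [121.  54.  97.]
scene glass_centre 0.63 [218. 155. 244. 202.] 759 230.7 179.0 [ 84. 139. 187.]
scene glass_centre 0.55 [186. 169. 208. 214.] 594 197.2 187.2 [ 67. 127.  56.]
scene glass_centre 0.22 [300. 194. 325. 248.] 968 312.9 221.5 [ 80. 142. 193.]
scene hung1_centre 0.75 [230. 220. 256. 274.] 1047 242.9 243.6 [ 74. 137. 189.]
scene wine_bottle 0.95 [288. 244. 316. 334.] 2264 301.3 293.4 [45. 59. 58.]
scene flask 0.58 [177. 193. 207. 252.] 1296 190.4 222.4 [83. 56. 38.]
scene pepper_mill 0.85 [366. 252. 390. 292.] 732 377.7 271.8 [43. 57. 79.]
scene pepper_mill 0.61 [222. 156. 239. 207.] 714 230.7 178.5 [ 81. 139. 188.]
scene sauce_jar 0.96 [250. 190. 266. 218.] 410 255.6 205.0 [ 99. 102. 118.]
```

```bash
python3 - <<'E'
import cv2
f=cv2.imread('pics/a_top.png'); cv2.imwrite('pics/a_topz.png',cv2.resize(f[120:280,190:430],None,fx=3.3,fy=3.3,interpolation=cv2.INTER_CUBIC))
f=cv2.imread('pics/a_scene.png'); cv2.imwrite('pics/a_scz.png',cv2.resize(f[130:340,150:400],None,fx=2.8,fy=2.8,interpolation=cv2.INTER_CUBIC))
E
```

```text
(no output)
```

View pics/a_topz.png

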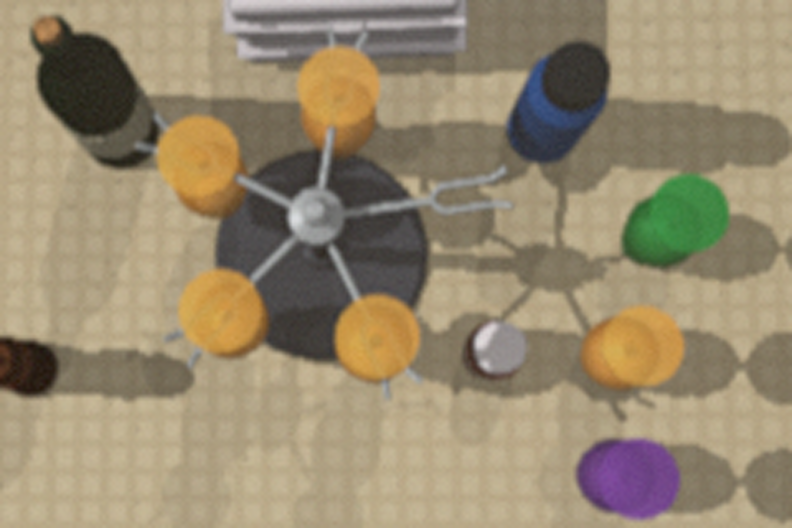

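View pics/a_scz.png

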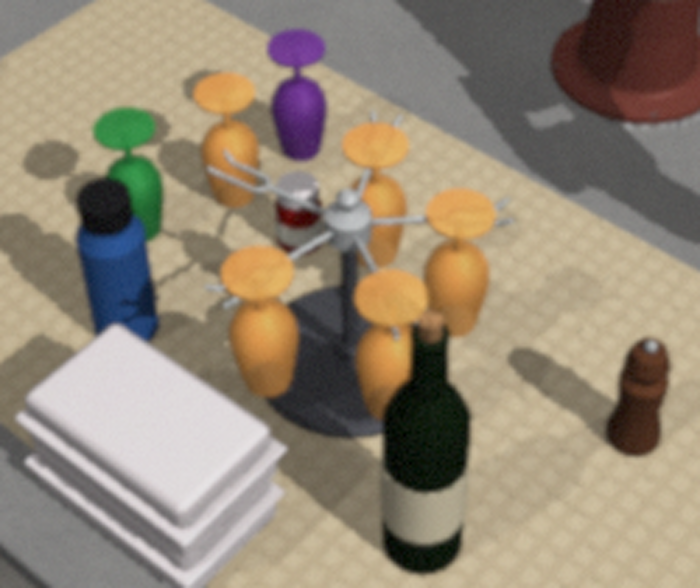

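```bash
python3 - <<'E'
from h import *
ct=manip.get_calibration('top'); cs=manip.get_calibration('scene')
def tri(a,b):
    o1,d1=ray(ct,*a);o2,d2=ray(cs,*b)
    A=np.stack([d1,-d2],1); s=np.linalg.lstsq(A,o2-o1,rcond=None)[0]
    p,q=o1+d1*s[0],o2+d2*s[1]; return (p+q)/2,np.linalg.norm(p-q)
T=lambda x,y:(x/3.3+190-.35,y/3.3+120-.35)
S=lambda x,y:(x/2.8+150-.32,y/2.8+130-.32)
P=dict(knob=(T(317,209),S(347,197),.239),loose=(T(641,346),S(225,91),.155),cap=(T(577,76),S(106,196),.192),cork=(T(47,30),S(432,321),.31),
mill=(T(3,354),S(652,345),.142),jar=(T(498,346),S(299,184),.084),green=(T(690,213),S(124,129),.155),purple=(T(640,478),S(297,48),.155),
h1=(T(339,87),S(257,274),.2085),h2=(T(201,157),S(391,297),.2085),h3=(T(223,311),S(461,214),.2085),h4=(T(378,338),S(376,144),.2085),
mouthA=(T(505,172),S(228,156),.2085),mouthB=(T(510,206),S(212,171),.2085),bend=(T(434,197),S(260,190),.2025))
for k,(a,b,z) in P.items():
    p,e=tri(a,b); print(k,p.round(4),round(e,4),'top',atz(ct,*a,z)[:2].round(4),'scene',atz(cs,*b,z)[:2].round(4))
E
```

```text
knob [0.5868 0.0343 0.23  ] 0.0038 top [0.5863 0.0326] scene [0.5927 0.042 ]
loose [ 0.4872 -0.226   0.1498] 0.0025 top [ 0.4876 -0.2258] scene [ 0.4908 -0.2202]
cap [ 0.7008 -0.1733  0.1855] 0.0032 top [ 0.7    -0.1733] scene [ 0.7042 -0.166 ]
cork [0.7053 0.2262 0.305 ] 0.0036 top [0.7047 0.2236] scene [0.7076 0.2302]
mill [0.481  0.3044 0.1308] 0.0148 top [0.4844 0.2951] scene [0.4846 0.3138]
jar [ 0.4922 -0.1186  0.0821] 0.0039 top [ 0.4932 -0.12  ] scene [ 0.4926 -0.1155]
green [ 0.5959 -0.2692  0.1449] 0.0047 top [ 0.5955 -0.2685] scene [ 0.602  -0.2575]
purple [ 0.3804 -0.2216  0.1458] 0.0058 top [ 0.3823 -0.2219] scene [ 0.3874 -0.2109]
h1 [0.6902 0.0169 0.1996] 0.0034 top [0.6888 0.0156] scene [0.695  0.0245]
h2 [0.6345 0.1266 0.2003] 0.0041 top [0.6339 0.124 ] scene [0.639  0.1329]
h3 [0.512  0.1091 0.199 ] 0.0048 top [0.5124 0.1063] scene [0.5182 0.1165]
h4 [ 0.4904 -0.0121  0.2012] 0.0034 top [ 0.4909 -0.0133] scene [ 0.4957 -0.0055]
mouthA [ 0.6119 -0.1041  0.2183] 0.0184 top [ 0.6196 -0.1129] scene [ 0.6009 -0.1032]
mouthB [ 0.6011 -0.1234  0.1755] 0.007 top [ 0.5929 -0.1162] scene [ 0.6259 -0.1001]
bend [ 0.6037 -0.0591  0.1925] 0.0006 top [ 0.6016 -0.0581] scene [ 0.6109 -0.0518]
```

```bash
python3 -m creep '[[0,0,6.9,0,0,-0.01,1],[0,0,6.9,0,0,-0.01,1],[0,0,6.9,0,0,-0.01,1],[0,0,6.9,0,0,-0.01,1],[0,0,6.9,0,0,-0.01,1],[0,0,6.9,0,0,-0.01,1],[0,0,6.9,0,0,-0.01,1],[0,0,6.9,0,0,-0.01,1],[0,0,6.9,0,0,-0.01,1]]'; python3 -m creep '[[0,0,0,-0.03,0.0146,-0.003,1],[0,0,0,-0.03,0.0146,-0.003,1],[0,0,0,-0.03,0.0146,-0.003,1],[0,0,0,-0.03,0.0146,-0.003,1],[0,0,0,-0.03,0.0146,-0.003,1],[0,0,0,-0.03,0.0146,-0.003,1],[0,0,0,-0.03,0.0146,-0.003,1],[0,0,0,-0.03,0.0146,-0.003,1],[0,0,0,-0.03,0.0146,-0.003,1],[0,0,0,-0.03,0.0146,-0.003,1],[0,0,0,-0.03,0.0146,-0.003,1],[0,0,0,-0.03,0.0146,-0.003,1],[0,0,0,-0.03,0.0146,-0.003,1],[0,0,0,-0.03,0.0146,-0.003,1],[0,0,0,-0.03,0.0146,-0.003,1],[0,0,0,-0.03,0.0146,-0.003,1],[0,0,0,-0.03,0.0146,-0.003,1],[0,0,0,-0.03,0.0146,-0.003,1],[0,0,0,-0.03,0.0146,-0.003,1],[0,0,0,-0.02,0.0146,-0.003,1]]'
python3 -m creep '[[0,0,0,0,0,0,1]]'
cat >> h.py <<'E'
def shot(n,name):
    c=manip.get_calibration(n); f=manip.grab_frame(n); cv2.imwrite(f"pics/{name}.png",f); np.savez(f"pics/{name}.npz",**{k:np.array(v) for k,v in c.items()}); return c,f
def st():
    s=manip.state(); M=rot(s['tool_rot']).as_matrix()
    print('t',round(s['time'],2),'p',s['tool_pos'].round(4),'yaw_y',np.degrees(np.arctan2(M[1,1],M[0,1])).round(2),'z',M[:,2].round(3),'F',s['contact_force'].round(1),'g',round(s['gripper_width'],3),'j',s['joint_pos'].round(2)); return s,M
E
python3 - <<'E'
from h import *
st(); c,f=shot('wrist','b_wrist'); print(c)
E
```

```text
time: 1.9
tool_pos: [0.2071, 0.5896, 0.3218]
tool_rot: [-0.0, 0.655, 0.756, 0.0]
contact_force: [-0.2, -0.1, -0.8]
gripper_width: 1.001
time: 3.57
tool_pos: [0.5844, 0.047, 0.3814]
tool_rot: [0.0, 0.653, 0.757, -0.0]
contact_force: [-0.5, -0.1, 0.3]
gripper_width: 1.003
time: 3.65
tool_pos: [0.5856, 0.0461, 0.381]
tool_rot: [0.001, 0.654, 0.756, -0.0]
contact_force: [-0.4, -0.1, -0.9]
gripper_width: 0.999
t 3.65 p [0.5856 0.0461 0.381 ] yaw_y 8.28 z [ 0.    -0.001 -1.   ] F [-0.4 -0.1 -0.9] g 0.999 j [-0.05 -0.08  1.5  -0.    1.72 -0.19]
{'fx': 308.7628757583739, 'fy': 308.7628757583739, 'cx': 284.97352604644374, 'cy': 208.57256270770554, 'xyz': array([0.57435161, 0.11779798, 0.52402491]), 'attitude': array([0.1433891 , 0.98701657, 0.07158332, 0.01066206])}
```

View pics/b_wrist.png

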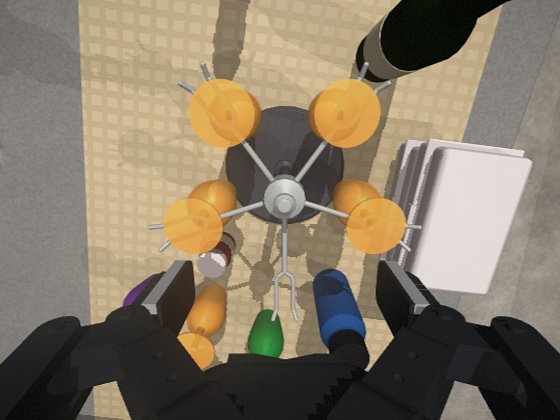

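```bash
python3 - <<'E'
import cv2
f=cv2.imread('pics/b_wrist.png'); cv2.imwrite('pics/b_z.png',cv2.resize(f[70:330,150:430],None,fx=2.8,fy=2.3,interpolation=cv2.INTER_CUBIC))
cv2.imwrite('pics/b_z2.png',cv2.resize(f[150:260,225:345],None,fx=5,fy=5,interpolation=cv2.INTER_CUBIC))
E
```

```text
(no output)
```

View pics/b_z2.png

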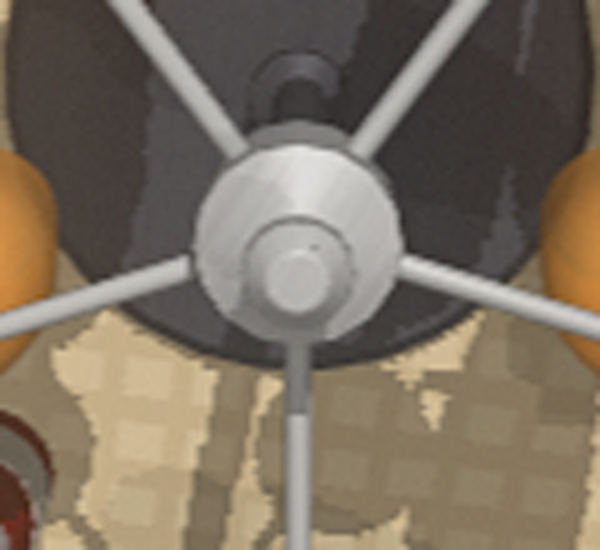

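View pics/b_z.png

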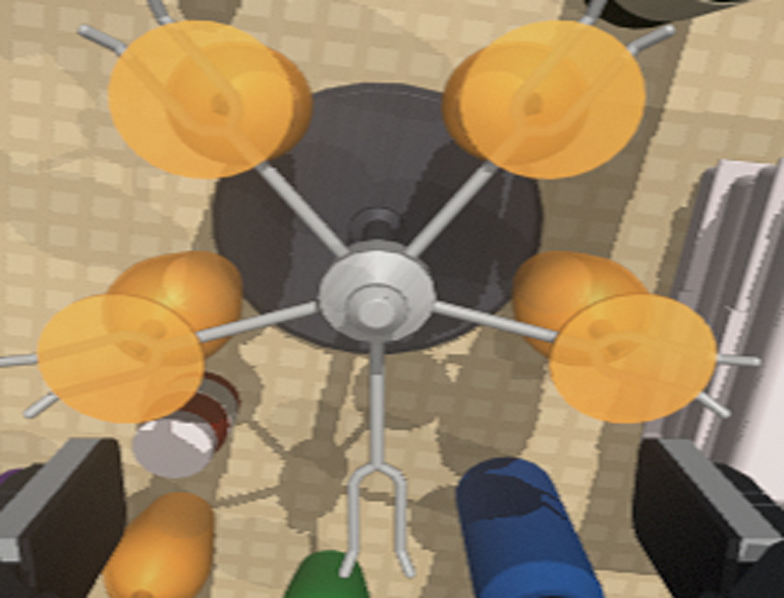

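```bash
python3 - <<'E'
from h import *
c=dict(np.load('pics/b_wrist.npz'))
k=atz(c,297/5+225-.4,282/5+150-.4,.239); print('knob',k)
k2=atz(c,299/5+225-.4,268/5+150-.4,.228); print('ring?',k2)
B=lambda x,y:(x/2.8+150-.3,y/2.3+70-.3)
F=[]
for p,off in [((632,357),1),((552,98),2),((202,98),3),((121,357),4)]:
    w=atz(c,*B(*p),.2085);F.append(w); d=w-k; a=np.degrees(np.arctan2(d[1],d[0])); print(w.round(4),np.hypot(*d[:2]).round(4),a.round(2),(a-72*off+180)%360-180)
# circle fit
F=np.array(F)[:,:2]; A=np.c_[2*F,np.ones(4)]; s=np.linalg.lstsq(A,(F**2).sum(1),rcond=None)[0]; print(s[:2],np.sqrt(s[2]+s[0]**2+s[1]**2))
for q in [(345,574),(409,572)]: print(atz(c,*B(*q),.2085))
print(atz(c,*B(377,466),.2025))
for q in [(175,448)]: print('jar',atz(c,*B(*q),.084))
E
```

```text
knob [0.58541539 0.03651019 0.239     ]
ring? [0.58582027 0.03629932 0.228     ]
[0.6876 0.021  0.2085] 0.1034 -8.63 -80.63263773111558
[0.6336 0.1308 0.2085] 0.1059 62.92 -81.08243773683311
[0.5129 0.1132 0.2085] 0.1055 133.38 -82.61881981740197
[ 0.4921 -0.0075  0.2085] 0.1032 -154.76 -82.75633581938234
[0.58526704 0.03866525] 0.10395237944482702
[ 0.59368554 -0.11323542  0.2085    ]
[ 0.62048181 -0.10811384  0.2085    ]
[ 0.59868024 -0.05285754  0.2025    ]
jar [ 0.49354109 -0.11856374  0.084     ]
```

```bash
python3 -m creep '[[0,0,0,-0.0095,-0.0014,0.03,1],[0,0,0,0,0,0.035,1],[0,0,0,0,0,0.035,1],[0,0,0,0,0,0.03,1],[0,0,0,0,0,0.02,1],[0,0,0,0,0,0.005,1],[0,0,0,0,0,0,1]]'
python3 - <<'E'
from h import *
st(); c,f=shot('wrist','c_wrist')
E
```

```text
time: 4.28
tool_pos: [0.582, 0.0409, 0.2242]
tool_rot: [-0.002, 0.652, 0.758, -0.001]
contact_force: [-0.1, -0.1, 1.0]
gripper_width: 1.0
t 4.28 p [0.582  0.0409 0.2242] yaw_y 8.6 z [-0.004  0.    -1.   ] F [-0.1 -0.1  1. ] g 1.0 j [-0.06 -0.04  1.72  0.    1.47 -0.21]
```

View pics/c_wrist.png

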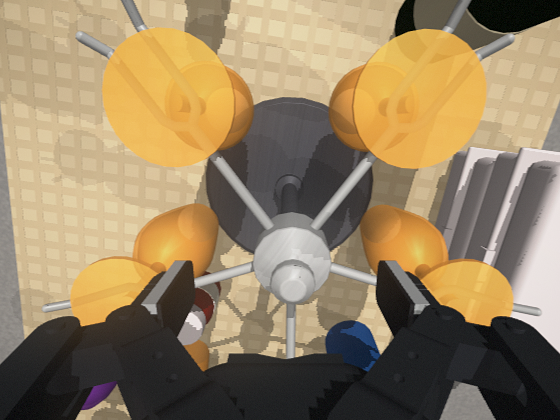

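```bash
python3 - <<'E'
from h import *
f=cv2.imread('pics/c_wrist.png'); cv2.imwrite('pics/c_z.png',cv2.resize(f[210:330,220:360],None,fx=5,fy=5,interpolation=cv2.INTER_CUBIC))
c=dict(np.load('pics/c_wrist.npz')); print(c)
print(proj(c,[.5855,.0365,.239]),proj(c,[.582,.0409,.2242]))
E
```

```text
{'fx': array(308.76287576), 'fy': array(308.76287576), 'cx': array(284.97352605), 'cy': array(208.57256271), 'xyz': array([0.57097008, 0.11232155, 0.36744327]), 'attitude': array([0.14235326, 0.98695243, 0.07470242, 0.008944  ])}
[292.33384109 288.95361797] [286.36126643 265.08770973]
```

View pics/c_z.png

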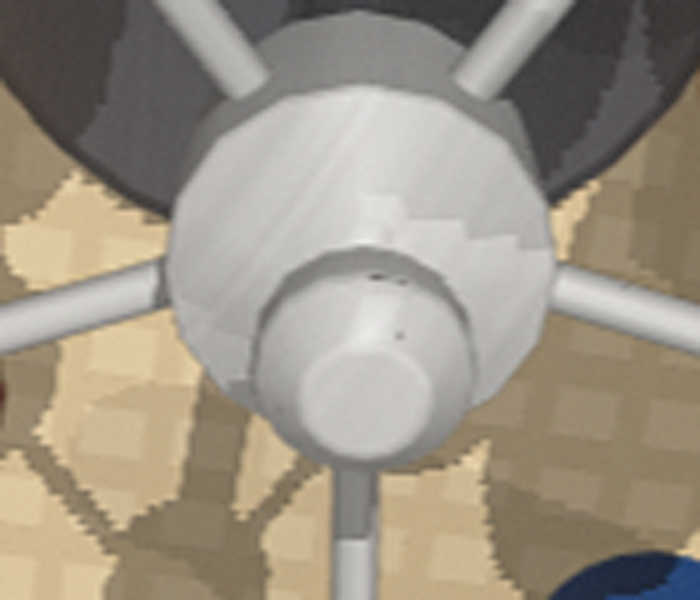

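```bash
python3 - <<'E'
from h import *
c=dict(np.load('pics/c_wrist.npz'))
for z in (.239,.235,.23,.225,.22,.215,.21,.205,.2): print(z,proj(c,[.5853,.0358,z]).round(1), (c['fx']*.022/(.367-z)).round(1))
s,M=st(); print(M.T@np.array([.5853-s['tool_pos'][0],.0360-s['tool_pos'][1],0]))
E
```

```text
0.239 [291.7 290.2] 53.1
0.235 [291.5 285.8] 51.5
0.23 [291.4 280.5] 49.6
0.225 [291.2 275.6] 47.8
0.22 [291.1 271. ] 46.2
0.215 [290.9 266.6] 44.7
0.21 [290.8 262.5] 43.3
0.205 [290.7 258.6] 41.9
0.2 [290.5 254.9] 40.7
t 4.33 p [0.5833 0.0407 0.2266] yaw_y 8.6 z [-0.  0. -1.] F [0.6 0.1 0.4] g 0.997 j [-0.06 -0.04  1.71  0.    1.47 -0.21]
[-4.94602643e-03  1.29022345e-03 -1.15915821e-06]
```

```bash
python3 -m creep '[[0,0,0,-0.005,0.0013,0.005,1],[0,0,0,0,0,0.005,1],[0,0,0,0,0,0,0.6],[0,0,0,0,0,0,0.4]]'
python3 -m creep '[[0,0,0,0,0,0,0.2],[0,0,0,0,0,0,0],[0,0,0,0,0,0,0],[0,0,0,0,0,0,0],[0,0,0,0,0,0,0]]'
python3 - <<'E'
from h import *
st(); c,f=shot('wrist','d_wrist')
E
```

```text
time: 4.67
tool_pos: [0.5859, 0.0351, 0.2169]
tool_rot: [0.0, 0.653, 0.758, 0.0]
contact_force: [0.2, -0.7, 0.2]
gripper_width: 0.749
time: 5.08
tool_pos: [0.5864, 0.0353, 0.217]
tool_rot: [0.001, 0.652, 0.758, 0.001]
contact_force: [2.8, 0.8, 0.8]
gripper_width: 0.222
t 5.08 p [0.5864 0.0353 0.217 ] yaw_y 8.55 z [ 0.002  0.    -1.   ] F [2.8 0.8 0.8] g 0.222 j [-0.07 -0.03  1.72  0.    1.45 -0.22]
```

View pics/d_wrist.png

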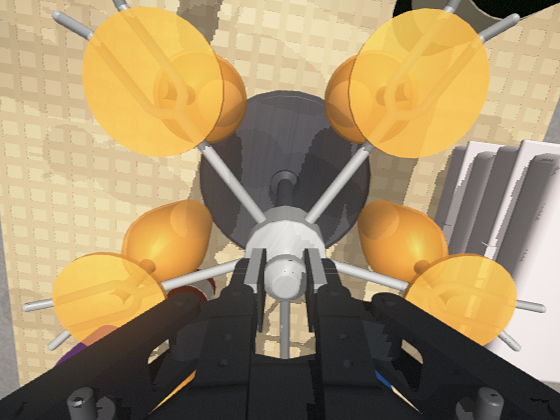

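```bash
python3 -m creep '[[0,0,0.5,0,0,0,0],[0,0,1,0,0,0,0],[0,0,1.5,0,0,0,0],[0,0,2,0,0,0,0],[0,0,2.5,0,0,0,0],[0,0,3,0,0,0,0],[0,0,3,0,0,0,0],[0,0,3,0,0,0,0],[0,0,3,0,0,0,0],[0,0,3,0,0,0,0],[0,0,3,0,0,0,0],[0,0,3,0,0,0,0],[0,0,3,0,0,0,0],[0,0,3,0,0,0,0],[0,0,2.5,0,0,0,0],[0,0,2,0,0,0,0],[0,0,1,0,0,0,0],[0,0,0,0,0,0,0]]'
python3 - <<'E'
from h import *
st(); c,f=shot('wrist','e_wrist')
E
```

```text
time: 6.63
tool_pos: [0.586, 0.0354, 0.217]
tool_rot: [0.0, 0.872, 0.489, 0.001]
contact_force: [3.1, 1.6, 3.0]
gripper_width: 0.223
t 6.63 p [0.586  0.0354 0.217 ] yaw_y -31.48 z [ 0.001  0.    -1.   ] F [3.1 1.6 3. ] g 0.223 j [-0.07 -0.03  1.72  0.    1.45  0.48]
```

View pics/e_wrist.png

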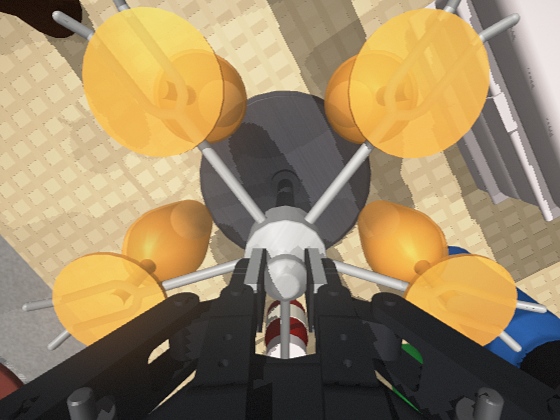

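```bash
python3 -m creep '[[0,0,1,0,0,0,0],[0,0,2,0,0,0,0],[0,0,3,0,0,0,0],[0,0,4,0,0,0,0],[0,0,4,0,0,0,0],[0,0,4,0,0,0,0],[0,0,4,0,0,0,0],[0,0,4,0,0,0,0],[0,0,4,0,0,0,0],[0,0,4,0,0,0,0],[0,0,4,0,0,0,0],[0,0,4,0,0,0,0],[0,0,4,0,0,0,0],[0,0,4,0,0,0,0],[0,0,3.5,0,0,0,0],[0,0,2.5,0,0,0,0],[0,0,1.5,0,0,0,0],[0,0,0.8,0,0,0,0],[0,0,0,0,0,0,0]]'
python3 - <<'E'
from h import *
st(); c,f=shot('wrist','f_wrist');c,f=shot('top','f_top')
cv2.imwrite('pics/f_topz.png',cv2.resize(f[120:280,190:430],None,fx=3.3,fy=3.3,interpolation=cv2.INTER_CUBIC))
E
```

```text
time: 8.27
tool_pos: [0.5856, 0.036, 0.217]
tool_rot: [-0.001, 1.0, 0.002, 0.0]
contact_force: [0.2, 3.8, 5.7]
gripper_width: 0.222
t 8.27 p [0.5856 0.036  0.217 ] yaw_y -89.78 z [ 0.     0.001 -1.   ] F [0.2 3.8 5.7] g 0.222 j [-0.07 -0.03  1.72  0.    1.45  1.5 ]
```

View pics/f_wrist.png

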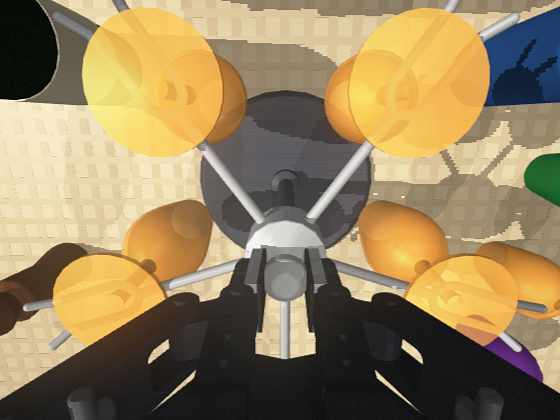

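View pics/f_topz.png

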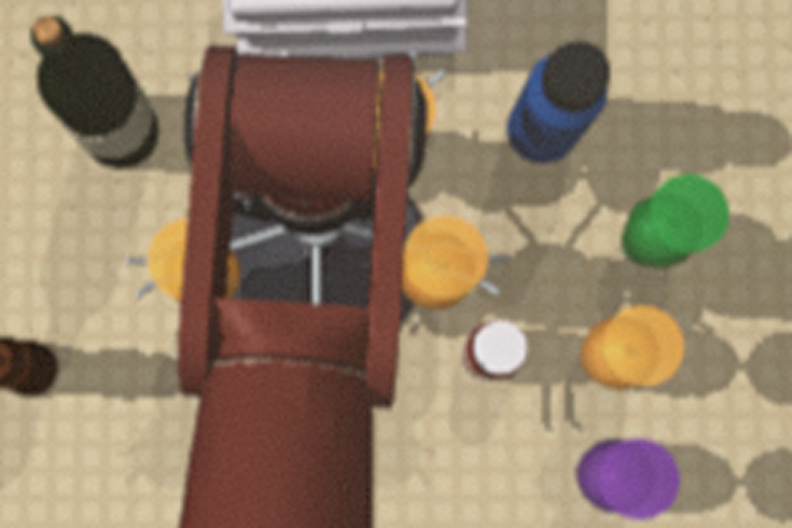

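```bash
python3 -m creep '[[0,0,0,0,0,0,0.4],[0,0,0,0,0,0,0.7],[0,0,0,0,0,0,1],[0,0,0,0,0,0,1],[0,0,0,0,0,0,1],[0,0,0,0,0,-0.01,1],[0,0,0,0,0,-0.03,1],[0,0,0,0,0,-0.03,1],[0,0,0,-0.013,0.01,-0.03,1],[0,0,0,-0.013,0.03,-0.01,1],[0,0,0,-0.013,0.035,0,1],[0,0,0,-0.013,0.035,0,1],[0,0,0,-0.013,0.035,0,1],[0,0,0,-0.013,0.035,0,1],[0,0,0,-0.013,0.035,0,1],[0,0,0,-0.007,0.03,0,1],[0,0,0,0,0.0165,0,1],[0,0,0,0,0,0,1]]'
python3 - <<'E'
from h import *
s,M=st(); c,f=shot('wrist','g_wrist'); print(proj(c,[.4875,-.2255,.155]))
for d in manip.cut_out('glass_centre','wrist'): print(d['confidence'],d['rect'])
c,f=shot('top','g_top'); cv2.imwrite('pics/g_topz.png',cv2.resize(f[120:280,190:430],None,fx=3.3,fy=3.3,interpolation=cv2.INTER_CUBIC))
E
```

```text
time: 9.87
tool_pos: [0.4879, -0.2297, 0.3269]
tool_rot: [0.001, 1.0, -0.0, 0.0]
contact_force: [0.3, 0.3, -0.6]
gripper_width: 1.002
t 9.87 p [ 0.4879 -0.2297  0.3269] yaw_y -90.02 z [ 0.    -0.001 -1.   ] F [ 0.3  0.3 -0.6] g 1.002 j [-0.58 -0.19  1.69 -0.    1.64  0.99]
[280.93510095 188.97634722]
0.9 [289.2, 43.2, 359.2, 113.2]
0.61 [250.2, 146.7, 310.4, 220.1]
0.56 [247.0, 218.0, 302.7, 299.7]
```

View pics/g_wrist.png

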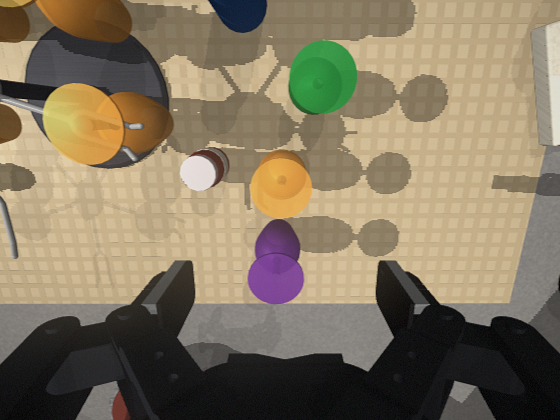

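View pics/g_topz.png

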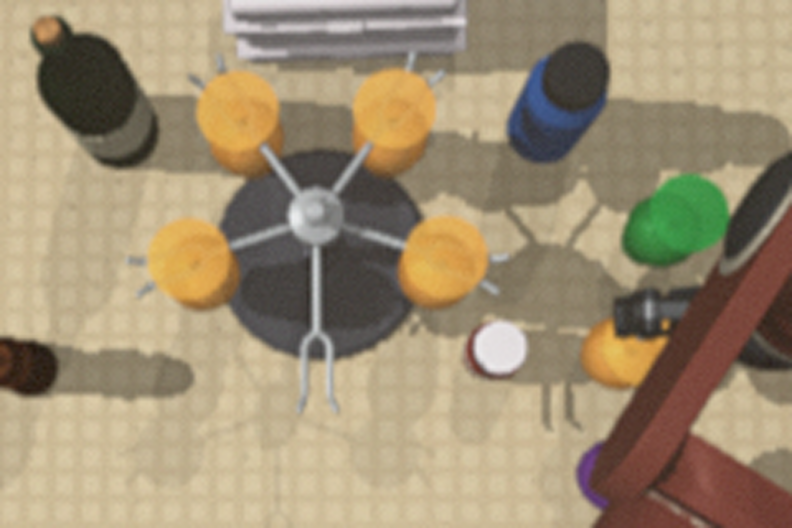

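```bash
python3 -m creep '[[0,0,0,0,-0.003,0.02,1],[0,0,0,0,0,0.03,1],[0,0,0,0,0,0.03,1],[0,0,0,0,0,0.02,1],[0,0,0,0,0,0.01,1],[0,0,0,0,0,0,1],[0,0,0,0,0,0,1]]'
python3 - <<'E'
from h import *
s,M=st(); c,f=shot('wrist','h_wrist'); print(proj(c,[[.4875,-.2255,.155]]))
cv2.imwrite('pics/h_z.png',cv2.resize(f[180:400,180:390],None,fx=2.7,fy=2.7,interpolation=cv2.INTER_CUBIC))
for d in manip.cut_out('glass_centre','wrist'): print(d['confidence'],d['rect'])
E
```

```text
time: 10.6
tool_pos: [0.4892, -0.223, 0.217]
tool_rot: [0.0, 1.0, 0.003, 0.0]
contact_force: [0.7, 0.1, 0.4]
gripper_width: 0.999
t 10.6 p [ 0.4892 -0.223   0.217 ] yaw_y -89.68 z [ 0. -0. -1.] F [0.7 0.1 0.4] g 0.999 j [-0.57 -0.15  1.83  0.    1.46  1.  ]
[[288.82240537 225.45128376]]
0.87 [237.2, 263.0, 317.6, 355.2]
0.73 [0.6, 1.2, 79.7, 11.0]
0.71 [296.7, 0.0, 414.1, 114.5]
0.58 [241.3, 158.9, 333.8, 265.6]
```

View pics/h_wrist.png

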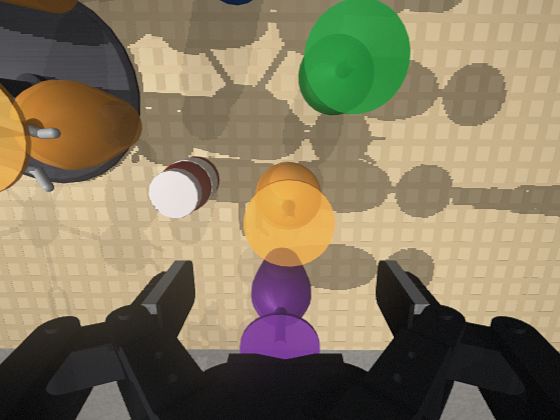

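```bash
python3 -m creep '[[0,0,0,0,0.0027,0.015,1],[0,0,0,0,0,0.02,1],[0,0,0,0,0,0.02,1],[0,0,0,0,0,0.02,1],[0,0,0,0,0,0.012,1],[0,0,0,0,0,0,1],[0,0,0,0,0,0,1]]'
python3 - <<'E'
from h import *
s,M=st(); c,f=shot('wrist','i_wrist'); print(proj(c,[[.489,-.2258,.155]]))
E
```

```text
time: 11.28
tool_pos: [0.4891, -0.2266, 0.1301]
tool_rot: [0.0, 1.0, 0.002, 0.0]
contact_force: [-0.7, -0.8, 0.2]
gripper_width: 1.005
t 11.28 p [ 0.4891 -0.2266  0.1301] yaw_y -89.75 z [ 0.001 -0.    -1.   ] F [-0.7 -0.8  0.2] g 1.005 j [-0.57 -0.07  1.91 -0.    1.3   0.99]
[[283.66841509 289.34107026]]
```

View pics/i_wrist.png

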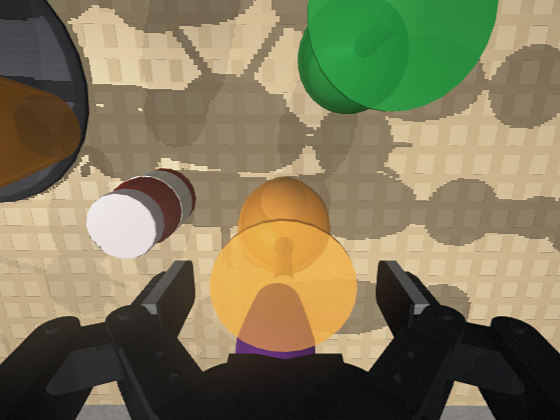

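```bash
python3 -m creep '[[0,0,0,0.0015,0,0,0.95],[0,0,0,0,0,0,0.88],[0,0,0,0,0,0,0.82],[0,0,0,0,0,0,0.76],[0,0,0,0,0,0,0.7],[0,0,0,0,0,0,0.6],[0,0,0,0,0,0,0.5],[0,0,0,0,0,0,0.4],[0,0,0,0,0,0,0.4]]'
python3 - <<'E'
from h import *
s,M=st(); c,f=shot('wrist','j_wrist'); print(proj(c,[[.489,-.2258,.155]]))
E
```

```text
time: 12.08
tool_pos: [0.4911, -0.2267, 0.1309]
tool_rot: [0.001, 1.0, 0.002, 0.001]
contact_force: [-0.5, -0.0, 5.4]
gripper_width: 0.729
t 12.08 p [ 0.4911 -0.2267  0.1309] yaw_y -89.75 z [ 0.002 -0.001 -1.   ] F [-0.5 -0.   5.4] g 0.729 j [-0.57 -0.07  1.9   0.    1.3   1.  ]
[[283.34584004 292.36264592]]
```

View pics/j_wrist.png

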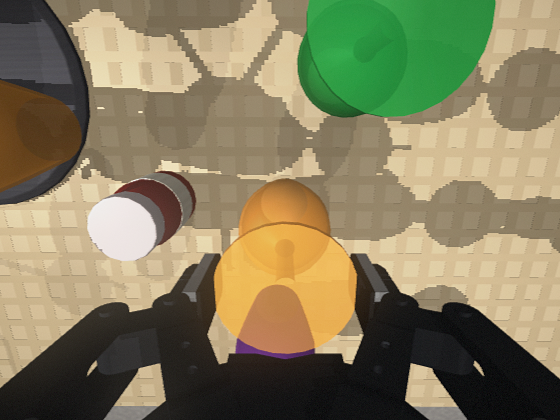

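```bash
python3 -m creep '[[0,0,0,0,0,-0.002,0.3],[0,0,0,0,0,-0.004,0.3],[0,0,0,0,0,-0.008,0.3],[0,0,0,0,0,-0.012,0.3],[0,0,0,0,0,-0.016,0.3],[0,0,0,0,0,-0.016,0.3],[0,0,0,0,0,-0.016,0.3],[0,0,0,0,0,-0.012,0.3],[0,0,0,0,0,-0.01,0.3],[0,0,0,0,0,-0.004,0.3],[0,0,0,0,0,0,0.3]]'
python3 - <<'E'
from h import *
s,M=st(); c,f=shot('wrist','k_wrist'); shot('scene','k_scene')
E
```

```text
time: 13.05
tool_pos: [0.4907, -0.2267, 0.2307]
tool_rot: [0.001, 1.0, 0.002, 0.001]
contact_force: [-0.2, -0.1, -1.0]
gripper_width: 0.73
t 13.05 p [ 0.4907 -0.2267  0.2307] yaw_y -89.75 z [ 0.002 -0.001 -1.   ] F [-0.2 -0.1 -1. ] g 0.73 j [-0.57 -0.15  1.81  0.    1.48  1.  ]
```

View pics/k_wrist.png

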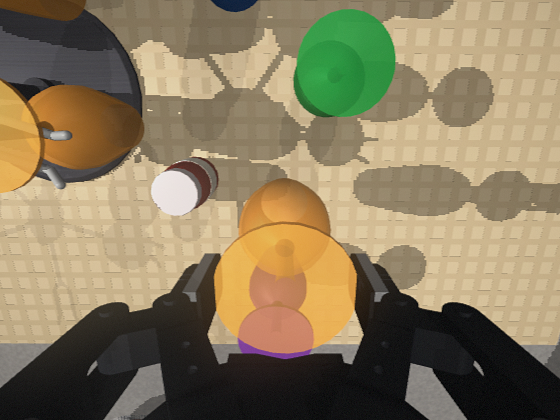

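View pics/k_scene.png

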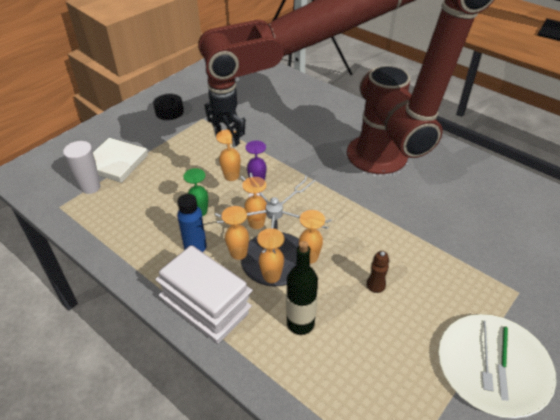

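```bash
python3 -m creep '[[0,0,0,-0.002,-0.005,0,0.3],[0,0,0,-0.005,-0.012,0,0.3],[0,0,0,-0.008,-0.018,0,0.3],[0,0,0,-0.008,-0.02,0,0.3],[0,0,0,-0.008,-0.02,0,0.3],[0,0,0,-0.008,-0.02,0,0.3],[0,0,0,-0.008,-0.02,0,0.3],[0,0,0,-0.008,-0.02,0,0.3],[0,0,0,-0.008,-0.02,0,0.3],[0,0,0,-0.008,-0.02,0,0.3],[0,0,0,-0.008,-0.02,0,0.3],[0,0,0,-0.008,-0.02,0,0.3],[0,0,0,-0.008,-0.02,0,0.3],[0,0,0,-0.006,-0.015,0,0.3],[0,0,0,-0.004,-0.008,0,0.3],[0,0,0,-0.001,-0.0047,0,0.3],[0,0,0,0,0,0,0.3],[0,0,0,0,0,0,0.3]]'
python3 - <<'E'
from h import *
s,M=st(); c,f=shot('wrist','l_wrist'); shot('top','l_top')
p=s['tool_pos']; print('foot rel',proj(c,p+[0,0,.0242]), atz(c,285.5,287,p[2]+.0242)-p)
a=np.array([.5857,.0359,0]); 
for r,z in ((.09,.2025),(.105,.2025),(.14,.2025),(.153,.2085)): print(r,proj(c,a+[-r,.010,z]),proj(c,a+[-r,-.010,z]))
cv2.imwrite('pics/l_z.png',cv2.resize(f[120:340,190:380],None,fx=2.7,fy=2.7,interpolation=cv2.INTER_CUBIC))
E
```

```text
time: 14.65
tool_pos: [0.3831, 0.0357, 0.2291]
tool_rot: [0.0, 1.0, 0.002, -0.0]
contact_force: [0.4, -0.1, -2.4]
gripper_width: 0.728
t 14.65 p [0.3831 0.0357 0.2291] yaw_y -89.74 z [-0. -0. -1.] F [ 0.4 -0.1 -2.4] g 0.728 j [-0.1  -0.58  2.14 -0.    1.59  1.47]
foot rel [285.51701202 288.27399561] [6.24079454e-04 1.07158423e-05 2.42000000e-02]
0.09 [265.71769668  29.06901913] [306.59775123  29.29553878]
0.105 [266.09992766  62.58289957] [305.86219595  62.79576138]
0.14 [266.91537619 134.08114549] [304.29293736 134.26627216]
0.153 [266.57090928 159.94957073] [304.42372131 160.13156588]
```

View pics/l_wrist.png

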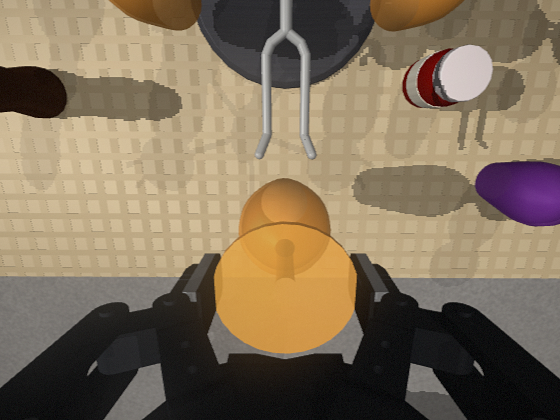

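View pics/l_z.png

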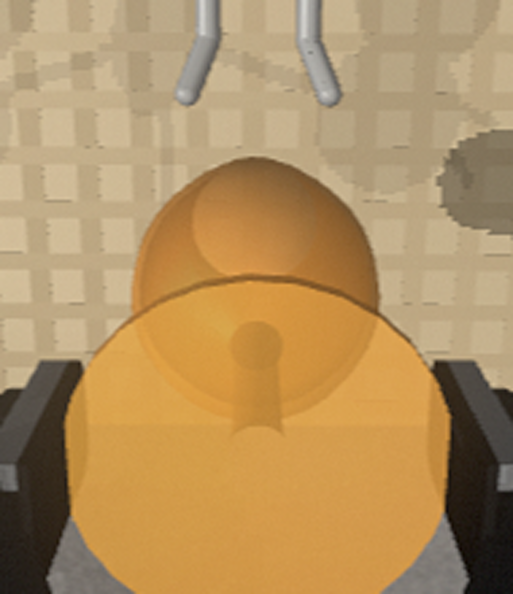

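```bash
python3 -m creep '[[0,0,0,0,0,0.005,0.3],[0,0,0,0,0,0.01,0.3],[0,0,0,0,0,0.008,0.3],[0,0,0,0,0,0.002,0.3],[0,0,0,0.005,0,0,0.3],[0,0,0,0.008,0,0,0.3],[0,0,0,0.008,0,0,0.3],[0,0,0,0.008,0,0,0.3],[0,0,0,0.006,0,0,0.3],[0,0,0,0.003,0,0,0.3],[0,0,0,0,0,0,0.3],[0,0,0,0,0,0,0.3]]'
python3 - <<'E'
from h import *
s,M=st(); c,f=shot('wrist','m_wrist')
cv2.imwrite('pics/m_z.png',cv2.resize(f[120:340,190:380],None,fx=2.7,fy=2.7,interpolation=cv2.INTER_CUBIC))
a=np.array([.5857,.0359,0]); 
for r,z in ((.09,.2025),(.105,.2025),(.14,.2025),(.153,.2085)): print(r,proj(c,a+[-r,.010,z]),proj(c,a+[-r,-.010,z]))
E
```

```text
time: 15.75
tool_pos: [0.4211, 0.0361, 0.2042]
tool_rot: [-0.0, 1.0, 0.002, -0.0]
contact_force: [-0.8, 0.1, -0.9]
gripper_width: 0.731
t 15.75 p [0.4211 0.0361 0.2042] yaw_y -89.75 z [-0.001  0.    -1.   ] F [-0.8  0.1 -0.9] g 0.731 j [-0.09 -0.45  2.09 -0.    1.5   1.48]
0.09 [264.23866419 109.50301562] [309.01133754 109.72631109]
0.105 [264.70430682 143.70792571] [308.13742408 143.91828249]
0.14 [265.68950907 216.07834988] [306.28837374 216.26260323]
0.153 [265.29608646 245.34058668] [306.45428145 245.52230461]
```

View pics/m_wrist.png

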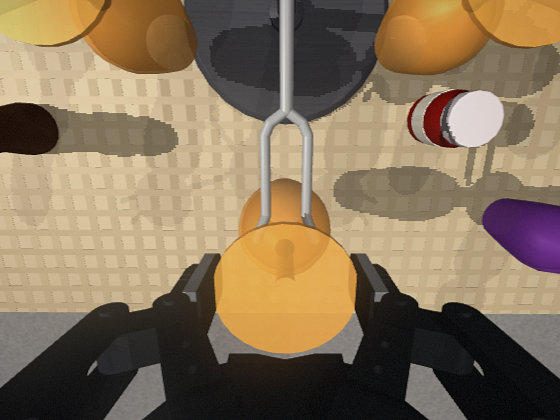

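```bash
python3 -m creep '[[0,0,0,0.004,0,0,0.3],[0,0,0,0.006,0,0,0.3],[0,0,0,0.006,0,0,0.3],[0,0,0,0.006,0,0,0.3],[0,0,0,0.006,0,0,0.3],[0,0,0,0,0,0,0.3]]'
python3 - <<'E'
from h import *
s,M=st(); c,f=shot('wrist','n_wrist')
E
```

```text
time: 16.3
tool_pos: [0.4501, 0.0361, 0.2044]
tool_rot: [0.0, 1.0, 0.002, 0.0]
contact_force: [-0.4, 0.3, -1.8]
gripper_width: 0.73
t 16.3 p [0.4501 0.0361 0.2044] yaw_y -89.76 z [ 0. -0. -1.] F [-0.4  0.3 -1.8] g 0.73 j [-0.09 -0.37  2.03 -0.    1.48  1.48]
```

View pics/n_wrist.png

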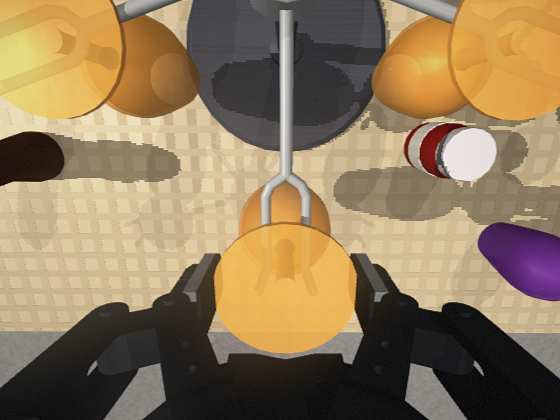

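Stem (about 285, 250) is between the wires (267 / 306 px). Continue in.

```bash
python3 -m creep '[[0,0,0,0.005,0,0,0.3],[0,0,0,0.006,0,0,0.3],[0,0,0,0.006,0,0,0.3],[0,0,0,0.006,0,0,0.3],[0,0,0,0.005,0,0,0.3],[0,0,0,0.0025,0,0,0.3],[0,0,0,0,0,0,0.3],[0,0,0,0,0,0,0.3]]'
python3 - <<'E'
from h import *
s,M=st(); c,f=shot('wrist','o_wrist');shot('top','o_top');c,f=shot('scene','o_scene')
cv2.imwrite('pics/o_sz.png',cv2.resize(f[130:340,150:400],None,fx=2.8,fy=2.8,interpolation=cv2.INTER_CUBIC))
E
```

```text
time: 17.02
tool_pos: [0.4796, 0.0363, 0.2042]
tool_rot: [-0.0, 1.0, 0.002, -0.0]
contact_force: [-0.8, -1.4, -1.2]
gripper_width: 0.732
t 17.02 p [0.4796 0.0363 0.2042] yaw_y -89.76 z [-0.001  0.    -1.   ] F [-0.8 -1.4 -1.2] g 0.732 j [-0.08 -0.29  1.97  0.    1.46  1.49]
```

View pics/o_wrist.png

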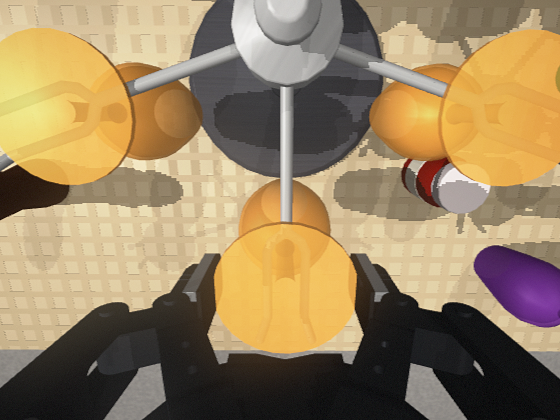

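View pics/o_sz.png

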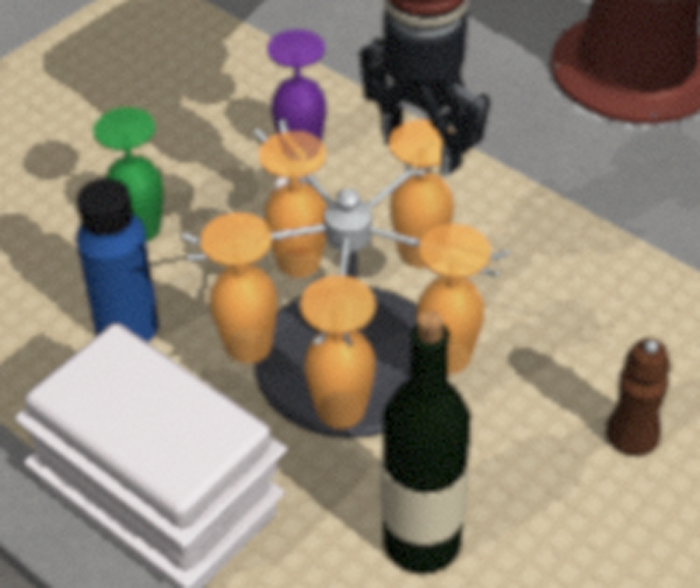

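```bash
python3 -m creep '[[0,0,0,0.001,0,0.003,0.3],[0,0,0,0,0,0.004,0.3],[0,0,0,0,0,0.004,0.3],[0,0,0,0,0,0.004,0.3],[0,0,0,0,0,0.002,0.3],[0,0,0,0,0,0,0.3],[0,0,0,0,0,0,0.3]]'
python3 -m creep '[[0,0,0,0,0,0.001,0.3],[0,0,0,0,0,0,0.3]]'
python3 -m creep '[[0,0,0,0,0,0.001,0.3],[0,0,0,0,0,0,0.3]]'
```

```text
time: 17.75
tool_pos: [0.4805, 0.0363, 0.187]
tool_rot: [-0.0, 1.0, 0.002, -0.0]
contact_force: [-0.9, -0.8, -1.5]
gripper_width: 0.726
time: 17.92
tool_pos: [0.4807, 0.0363, 0.1864]
tool_rot: [0.0, 1.0, 0.002, 0.0]
contact_force: [0.0, -0.3, -1.7]
gripper_width: 0.732
time: 18.08
tool_pos: [0.4806, 0.0363, 0.1853]
tool_rot: [0.0, 1.0, 0.002, 0.0]
contact_force: [0.0, -0.3, -1.6]
gripper_width: 0.732
```

```bash
python3 -m creep '[[0,0,0,0,0,0.0007,0.3],[0,0,0,0,0,0,0.3]]'
python3 -m creep '[[0,0,0,0,0,0.0007,0.3],[0,0,0,0,0,0,0.3]]'
python3 -m creep '[[0,0,0,0,0,0.0007,0.3],[0,0,0,0,0,0,0.3]]'
```

```text
time: 18.25
tool_pos: [0.4807, 0.0363, 0.1847]
tool_rot: [0.0, 1.0, 0.002, 0.0]
contact_force: [0.7, 0.1, -1.1]
gripper_width: 0.731
time: 18.42
tool_pos: [0.4807, 0.0363, 0.1845]
tool_rot: [0.0, 1.0, 0.002, 0.0]
contact_force: [-2.5, 0.2, 2.5]
gripper_width: 0.733
time: 18.58
tool_pos: [0.4808, 0.0363, 0.1845]
tool_rot: [0.0, 1.0, 0.002, 0.0]
contact_force: [-4.0, -0.3, 4.9]
gripper_width: 0.728
```

```bash
python3 -m creep '[[0,0,0,0,0,0,0.76],[0,0,0,0,0,0,0.8],[0,0,0,0,0,0,0.86],[0,0,0,0,0,0,0.93],[0,0,0,0,0,0,1],[0,0,0,0,0,0,1],[0,0,0,0,0,0,1]]'
python3 - <<'E'
from h import *
s,M=st(); c,f=shot('wrist','p_wrist')
E
```

```text
time: 19.17
tool_pos: [0.4806, 0.0363, 0.1831]
tool_rot: [-0.0, 1.0, 0.002, -0.0]
contact_force: [0.1, -0.3, -0.5]
gripper_width: 0.999
t 19.17 p [0.4806 0.0363 0.1831] yaw_y -89.75 z [-0.  0. -1.] F [ 0.1 -0.3 -0.5] g 0.999 j [-0.08 -0.27  1.99  0.    1.42  1.49]
```

View pics/p_wrist.png

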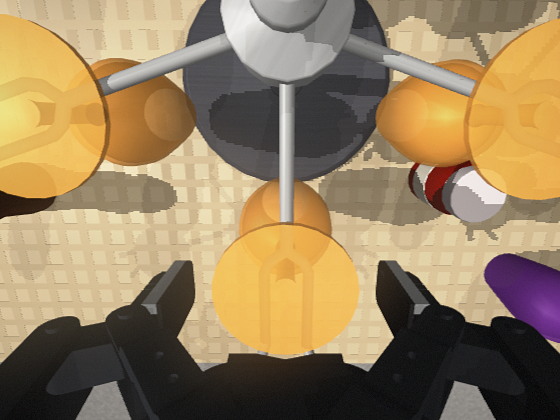

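Clear on both sides; retreat straight up, then back.

```bash
python3 -m creep '[[0,0,0,0,0,-0.004,1],[0,0,0,0,0,-0.008,1],[0,0,0,0,0,-0.015,1],[0,0,0,0,0,-0.025,1],[0,0,0,0,0,-0.03,1],[0,0,0,0,0,-0.03,1],[0,0,0,0,0,-0.03,1],[0,0,0,-0.02,-0.02,-0.01,1],[0,0,0,-0.03,-0.03,0,1],[0,0,0,-0.03,-0.03,0,1],[0,0,0,-0.02,-0.03,0,1],[0,0,0,0,-0.03,0,1],[0,0,0,0,-0.03,0,1],[0,0,0,0,-0.02,0,1],[0,0,0,0,0,0,1]]'
python3 - <<'E'
from h import *
s,M=st(); c,f=shot('wrist','q_wrist');ct,f=shot('top','q_top')
cv2.imwrite('pics/q_tz.png',cv2.resize(f[120:280,190:430],None,fx=3.3,fy=3.3,interpolation=cv2.INTER_CUBIC))
c,f=shot('scene','q_scene')
cv2.imwrite('pics/q_sz.png',cv2.resize(f[130:340,150:400],None,fx=2.8,fy=2.8,interpolation=cv2.INTER_CUBIC))
E
```

```text
time: 20.47
tool_pos: [0.3802, 0.2275, 0.3361]
tool_rot: [-0.001, 1.0, 0.004, 0.0]
contact_force: [-0.5, -0.7, 0.2]
gripper_width: 0.999
t 20.47 p [0.3802 0.2275 0.3361] yaw_y -89.49 z [ 0.001  0.001 -1.   ] F [-0.5 -0.7  0.2] g 0.999 j [ 0.37 -0.44  1.87  0.    1.71  1.93]
```

View pics/q_tz.png

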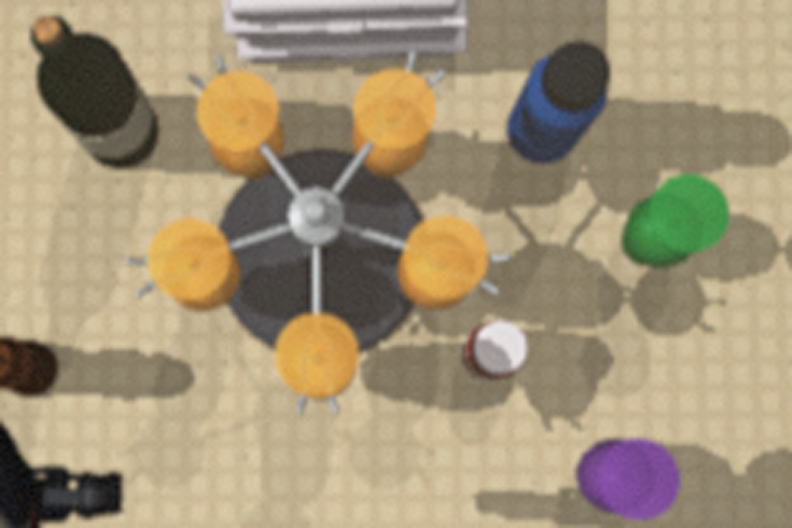

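View pics/q_sz.png

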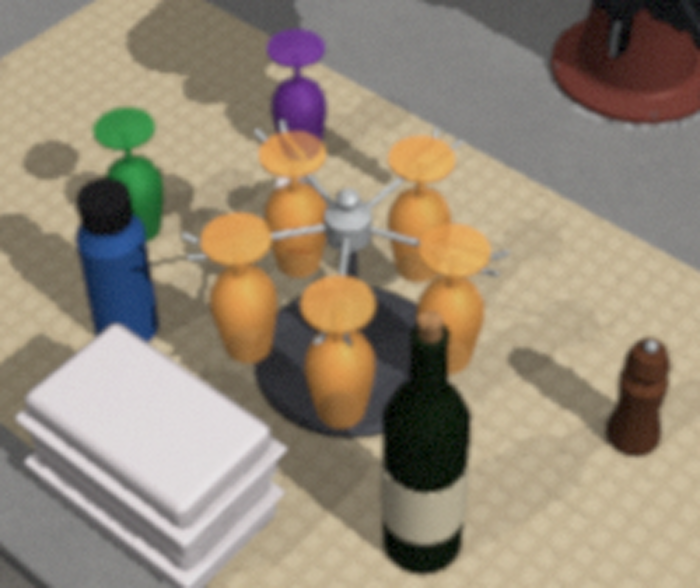

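```bash
python3 - <<'E'
from h import *
manip.job_done()
E
```

```text
the job is handed in; nothing more can be done
```

The amber glass now hangs in the fork that was empty, and that fork faces the robot's side. The job is handed in at about 20.5 s of robot time.

- **Turning the rack:** I gripped the centre knob and turned the crown about 98° clockwise. The top picture afterwards showed the fork pointing straight at the robot's side (-x), to within about a degree.
- **Hanging the glass:** I held it by the edge of its foot, slid the stem between the wires to about 105 mm from the axis, and lowered it. The force reading rose to about 5 N at the height worked out beforehand for the foot touching the wires. Only then did I open the fingers and back away.
- **Final check:** In the last top and scene pictures all five glasses hang upright. The new one faces -x, and the bottle, flask, mill, jar and both look-alikes are where they started. The largest force reading I saw was about 7 N, read at the end of each move.
- **Disagreement:** Before moving, the top and scene cameras disagreed by about 4–11 mm on most positions and about 20 mm on the mill. I relied on the top and wrist pictures instead, and the fork and glass lined up with those to within about 2 mm.

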